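# Slide the empty trivet out over the edge to match the other

### The arm

A 6-joint arm with a two-finger parallel gripper is mounted at the origin on a cart in front of the work surface, level with it; the furniture and walls round the work are solid. World frame = base frame: x ahead of the robot, y to its left, z up, the work surface at z = 0. Lengths are in m, angles in rad, forces in N, time in s.
With the tool pointing down it reaches from about 0.425 to 1.125 m from the base axis. Payload 14.9 kg.
Tool frame: the origin (TCP) lies on the centre line of the jaws, within the pads' length; the fingertips stand 14 mm ahead of it and the grasp point (between the pads) lies 5 mm behind it; z points along the fingers, y is the line along which they close (so a half turn about z gives the same grasp; the last joint's range is limited). The gripper opens to 91 mm and grips with 3 to 60 N. Pads are 32 mm wide; open, the fingers measure 118 mm over their backs; the gripper's body (76 mm by 178 mm) begins 60 mm behind the grasp point.
Start: joints at [-1.274, 0.379, 1.734, -0, 1.028, -0.033], TCP at [0.227, -0.662, 0.228] pointing down, gripper open.
Joint ranges: [-2.77, 2.77], [-0.74, 2.19], [0, 2.66], [-1.06, 4.2], [0.31, 2.87], [-3.08, 3.08]. Speed limits (rad/s): [1.89, 1.89, 2.39, 3.14, 3.14, 3.14].

### API

Orientations are given as a unit quaternion [x, y, z, w].
In Python, from plant import telemetry, imaging, bot, finder gives the robot as it stands.
- The arm moves only by the shell command python3 -m handwheel 'ROWS' [FORCE]. ROWS is JSON, a list of rows, each an object with "slide": the shift along the tool's x, y, z in units of 0.1 m (1.0 is 0.1 m), a list of three; "turn": the turn about the tool's z in units of 45 degrees (1.0 is 45 degrees); "grip": the closure, from -1 (fully open) to 1 (shut). In form: [{"slide": [dx, dy, dz], "turn": turn, "grip": grip}, ...]. A call has 1 to 20 rows; each row is the pose to reach, as a shift and turn from the pose commanded when the call began, along the tool's axes at that moment; what a row does not reach only later rows make up. A row lasts 1/10 s, in which the tool goes at most 50 mm and 8.59 degrees, less where a joint would pass 70% of its speed; a pose out of reach is approached as far as the arm can. A call with a number of a shift or a turn outside -1 to 1 is refused whole. A call with a gripper value outside its range is refused whole. The fingers move at their own pace and stop on an object; FORCE is the grip in N (left out, the last holds). Time passes only in rows, so rows that repeat a pose let the fingers close. It gives the time, the measured TCP pose, the force, the opening and the grip force at its end, in the units of the state.
- telemetry.get_obs(): the state, without advancing time (a new reading comes with each control period).
- imaging.get_image(name): name is "scene" or "top" or "wrist"; returns a dict with "pixels" (384x512x3 uint8, red, green, blue), "mtx" (3x3 intrinsics, pixels), "R" (3x3) and "t" (3): a world point X has camera coordinates R X + t. Camera axes: x right, y down, z forward; pixel columns grow to the right and rows downward; lengths in m; the calibration is good to about 2 mm. The wrist camera is an equidistant fisheye: a pixel r from the principal point sees the ray r / f radians off the axis. A picture is of the moment at which its call begins. There is no depth.
- bot.job_done(): hands the job in; it is judged then, once.
Trained networks look in a picture, given as the dict that the camera call returned (one of the last four; its "shot" number tells which), for a name from the list of things; names that differ only in an ending like _2 or _b are one class to them, and where a whole thing is asked for, a point or a joint stands for the part that bears it (a point fixed in the world has none). Each returns a list of dicts, best first, with "p" (0 to 1); they miss things now and then, are a little off and sometimes report something else, mostly with a low value. They report only what shows in the picture. A call takes as long as a camera call. They do not tell look-alikes from the thing itself.
- finder.spot_in(picture, label): "bbox" ([left, top, right, bottom] in pixels, round what is visible of it).
- finder.outline_of(picture, label): "mask" (384x512 bool, what is visible of it) and "bbox" ([left, top, right, bottom] in pixels, round what is visible of it).
The state is a dict: "t": time; "joint_pos": joint angles; "qvel": joint speeds; "effort": joint torques, N m; "eef_pos": TCP position; "eef_rot": TCP orientation; "contact_force": force on the tool from outside, world axes, zero at the start; "ft_torque": the same for the moment, N m; "opening": opening from 0.0 (shut) to 1.0 (fully open); "finger_force": force on a finger pad.
Only numpy, scipy, OpenCV 4.12 (cv2) and the standard library are available. Lean on these libraries where they do the work, as an engineer would, in place of code of your own. Each camera call takes 0.05 s, during which the arm holds its last target. There are 200 camera calls.

### The job

Two round cork trivets lie toward the front of the table, one on each side of the power strip; the one with a jar on it already sticks out a little over the near table edge (the one the robot stands at). Push the empty trivet flat along the table with the fingers, without gripping or lifting it, until it sticks out over that edge just as far as the other one, to within a centimetre, and leave it lying there. Leave the other trivet with its jar, and everything else, where it is.

Things in the scene. Friction and masses are not known exactly. Their poses are not given: they have to be found in the camera images.
- trivet_empty: the empty cork trivet: plain brown cork disc 209 mm across (radius 104.5 mm), 14 mm thick, 0.13 kg, loose on the white table, nothing on it, left or right of the white power strip. Origin: centre of its underside, z up; yaw means nothing. Slides with ordinary friction, stops when not pushed. A narrow contact slips off its round rim; two contacts some cm apart on the far rim keep it straight.
- trivet_jar: the other cork trivet, same size and look (209 mm across, 14 mm thick), with the honey jar standing on it, on the other side of the power strip, already overhanging the near table edge by 10 to 75 mm. Origin: centre of its underside. Both being the same size, they overhang alike when their centres have the same world x. Must stay.
- honey: glass honey jar, 71 mm across, 110 mm tall, standing on the other trivet, a little behind its middle (its top then 124 mm above the table). Origin: centre of its underside.
- level_mark (a point): fixed, unmarked point on the table top (z = 0) right under the centre of the other trivet as it starts: the empty trivet must end with its centre at the same world x. The near table edge is a straight line along world y at x = 0.302 m; table on its +x side, open air on its -x side (toward the robot).
- mustard: glass jar with a lid, 68 mm across, 84 mm tall, standing near the near edge between the two trivets' paths, in front of the power strip. Origin: centre of its underside. Bystander.
- spice: spice jar, 46 mm across, 106 mm tall, standing near the right-hand edge of the table. Origin: centre of its underside. Bystander. (The brown placemat at the back right is fixed, 2 mm thick, its near edge 0.38 m behind the near table edge; it and the left one do not reach the trivets. Things standing on them are fixed, 0.45 m or more behind the near edge at the right.)
Mind the look-alikes: they are no part of the job. What is shaped like the honey but blue or purple is not meant.

How it is judged:
On the way, in this order (a step that is already met when the one before it is completed fails the run):
1. the fingers push the empty trivet and it has slid at least 2 cm (contact force between the fingers and trivet_empty above 0.05 N and distance of trivet_empty from where it was at the start of the episode above 0.02 m), for 0.02 s.
2. the empty trivet sticks out over the near edge as far as the other one, within 1 cm (x of trivet_empty in the frame of level_mark between -0.01 and 0.01 m), for 0.2 s.
At the end, for the whole second after the job is handed in: The empty trivet lies flat on the table at rest, sticking out over the near table edge as far as the other one did at the start, within 1 cm; the other trivet is within 1 cm of where it was and the honey jar stands upright on it (all of step 2 and height (world z) of trivet_empty between -0.004 and 0.004 m and angle between trivet_empty's own z axis and vertical below 0.04 rad and linear speed of trivet_empty below 0.01 m/s and distance of trivet_jar from where it was at the start of the episode below 0.01 m and z of honey in the frame of trivet_jar above 0.01 m and angle between honey's own z axis and vertical below 0.1 rad); the robot touches nothing.
It fails at once if the empty trivet is lifted or tipped: its underside centre more than 8 mm above the table, or tilted more than 0.12 rad (height (world z) of trivet_empty above 0.008 m or angle between trivet_empty's own z axis and vertical above 0.12 rad).
It fails at once if the empty trivet falls off the edge (height (world z) of trivet_empty below -0.02 m).
It fails at once if the other trivet is moved by more than 1 cm or its honey jar by more than 2 cm, or the jar is tipped (distance of trivet_jar from where it was at the start of the episode above 0.01 m or distance of honey from where it was at the start of the episode above 0.02 m or angle between honey's own z axis and vertical above 0.3 rad).
It fails at once if the mustard jar or the spice jar is moved by more than 2 cm or tipped (distance of any of mustard, spice from where it was at the start of the episode above 0.02 m or angle between any of mustard, spice's own z axis and vertical above 0.3 rad).
It also fails if it takes over 43 s, if anything falls off the work surface, if the arm or the gripper's body presses on something with over 40 N, if the wrist force passes 120 N, or if a joint passes its speed limit or range.

## Working session

There is one attempt and no reset: what is moved stays moved. The work goes in short steps, Python scripts to look and compute and a shell command to move; the robot and the scene stay as the last step left them, time stands still between calls to the robot, and variables do not carry over. Pictures are saved under pics/ and viewed, at most 10 in all, crops included, and the job is handed in when it is done.

```bash
mkdir -p pics; cat > h.py <<'E'
import numpy as np, cv2
from plant import telemetry, imaging, bot, finder
def save(im,n): cv2.imwrite('pics/'+n,im['pixels'][:,:,::-1])
def ray(im,u,v,z):
    d=im['R'].T@np.linalg.inv(im['mtx'])@np.array([u,v,1.]); c=-im['R'].T@im['t']
    return c+d*(z-c[2])/d[2]
E
python3 - <<'E'
from h import *
o=telemetry.get_obs(); print(o['t'],o['eef_pos'],o['eef_rot'])
for n in ['top','scene']:
    im=imaging.get_image(n); save(im,n+'0.png'); print(n,-im['R'].T@im['t'])
    for l in ['trivet_empty','honey','mustard','spice']:
        for r in finder.outline_of(im,l)[:4]:
            b=r['bbox']; print(l,round(r['p'],2),np.round(b), ray(im,(b[0]+b[2])/2,(b[1]+b[3])/2,0.014).round(3))
E
```

```text
0.0 [ 0.22659173 -0.66194114  0.22732008] [ 9.86436360e-01  1.64143360e-01 -6.50918578e-05 -5.10147069e-04]
top [ 0.27323518 -0.04600749  1.17917639]
trivet_empty 0.75 [ 99. 153. 173. 221.] [0.492 0.289 0.014]
honey 0.87 [241. 196. 271. 225.] [ 0.432 -0.057  0.014]
honey 0.8 [220. 144. 248. 178.] [0.577 0.011 0.014]
honey 0.76 [305. 196. 342. 231.] [ 0.432 -0.25   0.014]
honey 0.72 [336. 140. 372. 172.] [ 0.604 -0.341  0.014]
mustard 0.59 [184. 216. 208. 242.] [0.377 0.112 0.014]
scene [-0.07178687 -1.03152793  0.90073214]
trivet_empty 0.55 [205. 143. 221. 160.] [0.42  0.292 0.014]
honey 0.47 [336. 234. 350. 247.] [ 0.584 -0.357  0.014]
honey 0.45 [282. 182. 287. 186.] [ 0.569 -0.024  0.014]
mustard 0.67 [216. 158. 234. 188.] [0.401 0.134 0.014]
```

View pics/top0.png

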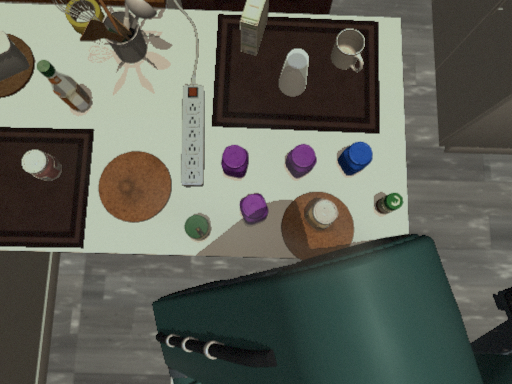

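View pics/scene0.png

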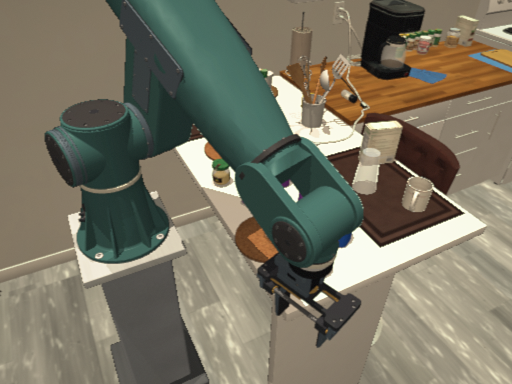

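The top view shows the empty trivet at about (135,186), left of the strip, and the jar trivet at about (317,228), partly hidden by the arm. The scene view agrees. I'll straighten the tool and swing over to the left, then measure.

```bash
python3 -m handwheel '[{"slide":[0,0,-0.4],"turn":0.42,"grip":-1},{"slide":[0,0,-0.4],"turn":0.42,"grip":-1},{"slide":[0,0,-0.4],"turn":0.42,"grip":-1},{"slide":[0,0,-0.4],"turn":0.42,"grip":-1}]'
python3 -m handwheel '[{"slide":[0.4,-0.5,0],"turn":0,"grip":-1},{"slide":[0.8,-1,0],"turn":0,"grip":-1},{"slide":[0.8,-1,0],"turn":0,"grip":-1},{"slide":[0.8,-1,0],"turn":0,"grip":-1}]'
python3 -m handwheel '[{"slide":[0.4,-0.5,0],"turn":0,"grip":-1},{"slide":[0.8,-1,0],"turn":0,"grip":-1},{"slide":[0.8,-1,0],"turn":0,"grip":-1},{"slide":[0.8,-1,0],"turn":0,"grip":-1}]'
python3 -c "
from h import *
print(telemetry.get_obs()['joint_pos'])"
```

```text
t: 0.9
eef_pos: [0.2266, -0.6619, 0.2673]
eef_rot: [1.0, 0.001, -0.0, -0.0]
contact_force: [-0.0, -0.6, 0.1]
opening: 1.001
finger_force: 0.0
t: 1.3
eef_pos: [0.3083, -0.5595, 0.267]
eef_rot: [1.0, 0.003, -0.0, -0.001]
contact_force: [-0.7, -0.6, -0.1]
opening: 1.005
finger_force: 0.0
t: 1.7
eef_pos: [0.3879, -0.4603, 0.2673]
eef_rot: [1.0, 0.003, -0.0, -0.001]
contact_force: [-0.2, 0.1, 0.3]
opening: 1.0
finger_force: 0.0
[-9.09278275e-01  1.81692554e-01  1.91273140e+00  2.70151005e-04
  1.04842148e+00  6.55891790e-01]
```

```bash
for i in 1 2 3; do python3 -m handwheel '[{"slide":[0.4,-0.5,0],"turn":0,"grip":-1},{"slide":[0.8,-1,0],"turn":0,"grip":-1},{"slide":[0.8,-1,0],"turn":0,"grip":-1},{"slide":[0.8,-1,0],"turn":0,"grip":-1}]' | grep -E "eef_pos|contact"; done
for i in 1 2 3 4; do python3 -m handwheel '[{"slide":[0,-0.5,0],"turn":0,"grip":-1},{"slide":[0,-1,0],"turn":0,"grip":-1},{"slide":[0,-1,0],"turn":0,"grip":-1},{"slide":[0,-1,0],"turn":0,"grip":-1}]' | grep -E "eef_|contact"; done
cat > m.py <<'E'
from h import *
from scipy.optimize import least_squares
import sys
im=imaging.get_image('top'); save(im,sys.argv[1])
hsv=cv2.cvtColor(im['pixels'],cv2.COLOR_RGB2HSV)
m=cv2.inRange(hsv,(3,70,40),(22,255,255))
m=cv2.morphologyEx(m,cv2.MORPH_OPEN,np.ones((3,3)))
for r0 in eval(sys.argv[2]):
    w=np.zeros_like(m); cv2.circle(w,r0,43,255,-1)
    cs,_=cv2.findContours(m&w,cv2.RETR_EXTERNAL,cv2.CHAIN_APPROX_NONE)
    c=max(cs,key=cv2.contourArea)[:,0]
    P=np.array([ray(im,u,v,0.012)[:2] for u,v in c])
    f=lambda q:np.hypot(*(P-q).T)-0.1045
    s=least_squares(f,P.mean(0),loss='soft_l1',f_scale=0.003)
    g=lambda q:np.hypot(*(P-q[:2]).T)-q[2]
    s2=least_squares(g,[*s.x,.1],loss='soft_l1',f_scale=0.003)
    print(len(P),s.x.round(4),np.median(abs(f(s.x))).round(4),s2.x.round(4))
print(telemetry.get_obs()['t'])
E
python3 m.py top1.png '[(135,186),(317,228)]'
```

```text
eef_pos: [0.4678, -0.361, 0.2674]
contact_force: [-0.0, -0.1, 0.8]
eef_pos: [0.5479, -0.2615, 0.2674]
contact_force: [-0.3, -0.2, -0.1]
eef_pos: [0.6279, -0.1619, 0.2674]
contact_force: [-0.8, -0.6, -0.5]
eef_pos: [0.6263, -0.0634, 0.2677]
eef_rot: [1.0, 0.001, -0.0, 0.0]
contact_force: [0.5, -0.8, -0.5]
eef_pos: [0.6268, 0.0364, 0.2678]
eef_rot: [1.0, 0.0, -0.0, 0.0]
contact_force: [0.4, -0.3, -0.5]
eef_pos: [0.6271, 0.1363, 0.2677]
eef_rot: [1.0, 0.0, -0.0, 0.0]
contact_force: [0.1, -0.3, 0.1]
eef_pos: [0.6272, 0.2362, 0.2677]
eef_rot: [1.0, -0.0, -0.0, 0.0]
contact_force: [0.2, -0.6, -0.5]
111 [0.493  0.3015] 0.0059 [0.497  0.2847 0.0901]
202 [ 0.3912 -0.2329] 0.0026 [ 0.3911 -0.2328  0.1019]
4.55
```

View pics/top1.png

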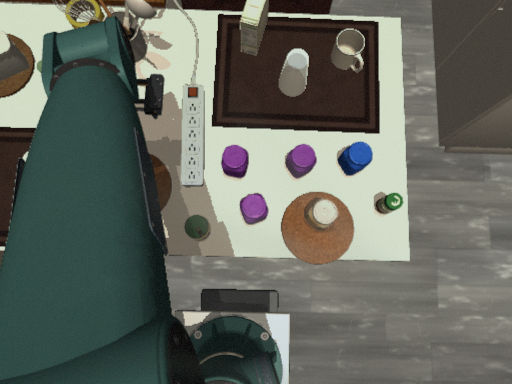

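The jar trivet is now fully visible, spanning u 281–354, v 192–264. Its centre x is about 0.391, an overhang of about 16 mm that matches the picture. The arm hides the empty trivet here, so I'll fit that one in the first picture's calibration.

```bash
sed -i "s/^im=imaging.*/im=imaging.get_image('top')\nif sys.argv[1]=='old': im['pixels']=cv2.imread('pics\/top0.png')[:,:,::-1].copy()\nelse: save(im,sys.argv[1])/" m.py
python3 m.py old '[(135,186)]'
```

```text
201 [0.4957 0.2941] 0.0022 [0.4956 0.2941 0.1022]
4.6
```

```bash
python3 -m handwheel '[{"slide":[0.15,-0.3,0],"turn":0,"grip":-1},{"slide":[0.15,-0.58,0],"turn":0,"grip":-1},{"slide":[0.15,-0.58,0.5],"turn":0,"grip":-1},{"slide":[0.15,-0.58,1],"turn":0,"grip":-1},{"slide":[0.15,-0.58,1],"turn":0,"grip":-1},{"slide":[0.15,-0.58,1],"turn":0,"grip":-1}]'
python3 -m handwheel '[{"slide":[0,0,0.3],"turn":0,"grip":-1},{"slide":[0,0,0.6],"turn":0,"grip":-1},{"slide":[0,0,0.9],"turn":0,"grip":-1},{"slide":[0,0,0.9],"turn":0,"grip":-1},{"slide":[0,0,0.9],"turn":0,"grip":-1}]'
python3 - <<'E'
from h import *
im=imaging.get_image('wrist'); save(im,'w1.png')
E
```

```text
t: 5.2
eef_pos: [0.6422, 0.2943, 0.1686]
eef_rot: [1.0, -0.001, -0.0, 0.0]
contact_force: [0.3, 1.2, 1.7]
opening: 1.001
finger_force: 0.0
t: 5.7
eef_pos: [0.6434, 0.2957, 0.0808]
eef_rot: [1.0, -0.0, 0.001, -0.0]
contact_force: [0.1, 0.0, -0.1]
opening: 1.0
finger_force: 0.0
```

View pics/w1.png

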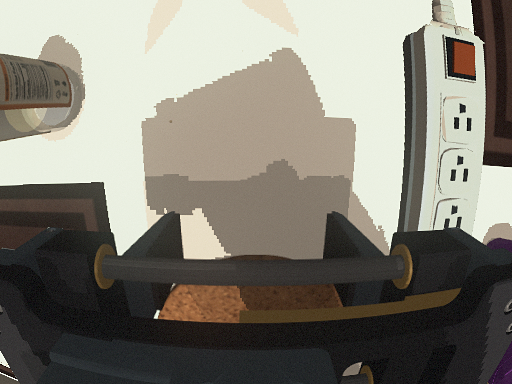

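The wrist view shows the trivet's rim centred between the open fingers (u about 160–340), with the strip and bottle clear. I'll go down and push slowly.

```bash
python3 -m handwheel '[{"slide":[0,0,0.3],"turn":0,"grip":-1},{"slide":[0,0,0.5],"turn":0,"grip":-1},{"slide":[0,0,0.61],"turn":0,"grip":-1},{"slide":[0,0,0.61],"turn":0,"grip":-1},{"slide":[0,0,0.61],"turn":0,"grip":-1}]'
python3 -m handwheel '[{"slide":[-0.1,0,0],"turn":0,"grip":-1},{"slide":[-0.2,0,0],"turn":0,"grip":-1},{"slide":[-0.28,0,0],"turn":0,"grip":-1},{"slide":[-0.34,0,0],"turn":0,"grip":-1},{"slide":[-0.4,0,0],"turn":0,"grip":-1},{"slide":[-0.46,0,0],"turn":0,"grip":-1},{"slide":[-0.52,0,0],"turn":0,"grip":-1},{"slide":[-0.58,0,0],"turn":0,"grip":-1},{"slide":[-0.64,0,0],"turn":0,"grip":-1},{"slide":[-0.7,0,0],"turn":0,"grip":-1},{"slide":[-0.76,0,0],"turn":0,"grip":-1},{"slide":[-0.82,0,0],"turn":0,"grip":-1},{"slide":[-0.88,0,0],"turn":0,"grip":-1},{"slide":[-0.94,0,0],"turn":0,"grip":-1},{"slide":[-0.98,0,0],"turn":0,"grip":-1},{"slide":[-1,0,0],"turn":0,"grip":-1},{"slide":[-1,0,0],"turn":0,"grip":-1}]'
python3 - <<'E'
from h import *
for n in ['top','scene']:
    im=imaging.get_image(n); save(im,n+'2.png')
a=[cv2.imread('pics/top2.png')[120:312,0:256],cv2.imread('pics/scene2.png')[80:272,100:356]]
cv2.imwrite('pics/c2.png',cv2.resize(np.vstack(a),None,fx=1.5,fy=1.5))
E
```

```text
t: 6.25
eef_pos: [0.6422, 0.2959, 0.0177]
eef_rot: [1.0, -0.0, 0.0, -0.0]
contact_force: [1.1, 0.6, 0.3]
opening: 0.998
finger_force: 0.0
t: 7.95
eef_pos: [0.5414, 0.2956, 0.0168]
eef_rot: [1.0, 0.0, -0.0, 0.0]
contact_force: [-0.4, 0.2, -0.9]
opening: 1.001
finger_force: 0.0
```

View pics/c2.png

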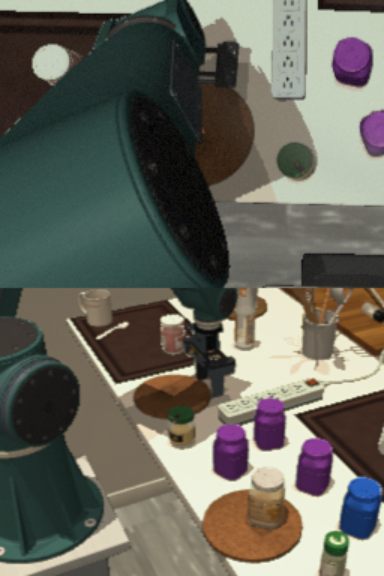

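The trivet has slid straight and lies flat, clear of the mustard jar. I'll push to just short of the target, back off and measure.

```bash
python3 -m handwheel '[{"slide":[-0.06,0,0],"turn":0,"grip":-1},{"slide":[-0.12,0,0],"turn":0,"grip":-1},{"slide":[-0.18,0,0],"turn":0,"grip":-1},{"slide":[-0.24,0,0],"turn":0,"grip":-1},{"slide":[-0.3,0,0],"turn":0,"grip":-1},{"slide":[-0.34,0,0],"turn":0,"grip":-1},{"slide":[-0.36,0,0],"turn":0,"grip":-1},{"slide":[-0.36,0,0],"turn":0,"grip":-1},{"slide":[-0.36,0,0],"turn":0,"grip":-1}]'
python3 -m handwheel '[{"slide":[0.15,0,0],"turn":0,"grip":-1},{"slide":[0.4,0,0],"turn":0,"grip":-1},{"slide":[0.5,0,0],"turn":0,"grip":-1},{"slide":[0.5,0,-0.5],"turn":0,"grip":-1},{"slide":[0.5,0,-1],"turn":0,"grip":-1},{"slide":[0.5,0,-1],"turn":0,"grip":-1}]'
python3 -m handwheel '[{"slide":[0.3,0,-0.4],"turn":0,"grip":-1},{"slide":[0.5,0,-0.9],"turn":0,"grip":-1},{"slide":[0.5,0,-0.9],"turn":0,"grip":-1}]'
for i in 1 2 3; do python3 -m handwheel '[{"slide":[0,0.5,0],"turn":0,"grip":-1},{"slide":[0,1,0],"turn":0,"grip":-1},{"slide":[0,1,0],"turn":0,"grip":-1},{"slide":[0,1,0],"turn":0,"grip":-1}]' | grep -E "eef_pos|contact"; done
python3 m.py top3.png '[(135,218),(317,228)]'
```

```text
t: 8.95
eef_pos: [0.5058, 0.2957, 0.017]
eef_rot: [1.0, -0.0, 0.0, -0.0]
contact_force: [0.0, 0.7, -0.2]
opening: 0.997
finger_force: 0.0
t: 9.55
eef_pos: [0.5595, 0.2971, 0.1231]
eef_rot: [1.0, -0.0, 0.004, -0.002]
contact_force: [1.1, 1.5, -0.1]
opening: 0.999
finger_force: 0.0
t: 9.85
eef_pos: [0.6105, 0.2967, 0.2131]
eef_rot: [1.0, -0.0, 0.004, -0.002]
contact_force: [-0.2, 0.0, -0.2]
opening: 0.999
finger_force: 0.0
eef_pos: [0.6059, 0.1947, 0.2066]
contact_force: [0.7, 1.5, 0.1]
eef_pos: [0.606, 0.0957, 0.2068]
contact_force: [0.1, -0.5, -0.4]
eef_pos: [0.6061, -0.0037, 0.2068]
contact_force: [0.6, -0.1, 0.1]
173 [0.3952 0.2944] 0.0018 [0.4063 0.3282 0.078 ]
202 [ 0.3912 -0.2328] 0.0025 [ 0.3911 -0.2328  0.1021]
11.1
```

View pics/top3.png

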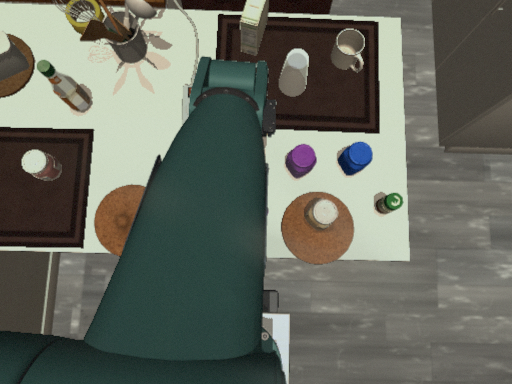

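The arm still covers part of the empty trivet (visible at u 95–150). I'll move further right for a clean check.

```bash
for i in 1 2 3; do python3 -m handwheel '[{"slide":[0,0.5,-0.1],"turn":0,"grip":-1},{"slide":[0,1,-0.2],"turn":0,"grip":-1},{"slide":[0,1,-0.2],"turn":0,"grip":-1},{"slide":[0,1,-0.2],"turn":0,"grip":-1}]' | grep -E "eef_pos|contact"; done
python3 m.py top4.png '[(132,220),(317,228)]'
```

```text
eef_pos: [0.6061, -0.1035, 0.227]
contact_force: [0.6, 1.2, -1.0]
eef_pos: [0.606, -0.2032, 0.2465]
contact_force: [0.3, -0.1, -0.4]
eef_pos: [0.606, -0.3029, 0.2663]
contact_force: [-0.4, 0.5, -0.1]
181 [0.3957 0.2969] 0.0028 [0.4117 0.2877 0.0895]Traceback (most recent call last):
  File "m.py", line 13, in <module>
    c=max(cs,key=cv2.contourArea)[:,0]
      ~~~^^^^^^^^^^^^^^^^^^^^^^^^
ValueError: max() iterable argument is empty
```

View pics/top4.png

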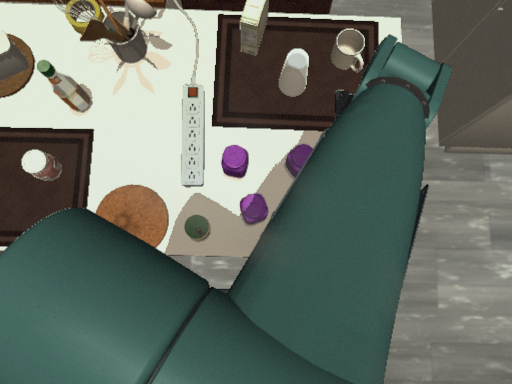

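The far rim is clear at v 185, with the sides at u 96–168. Three independent estimates (two picture fits and the finger contact geometry) put the centre at x ≈ 0.3955. The target is 0.391, so it is about 4 mm off, inside the 10 mm tolerance. Handing in.

```bash
python3 -c "
from h import *
print(bot.job_done())"
```

```text
the job is handed in; nothing more can be done
None
```

I pushed the empty trivet flat to the near edge and handed the job in: it measures about 4 mm short of the other trivet's overhang (limit 1 cm), nothing else was seen to move, and the hand-in returned no verdict.

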